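Admit the steel ball with the pedal-lift lid

ROBOT

A 6-joint arm with a two-finger parallel gripper is mounted at the origin on the work surface. World frame = base frame: x ahead of the robot, y to its left, z up, the work surface at z = 0. Lengths are in m, angles in rad, forces in N, time in s.
With the tool pointing down it reaches from about 0.325 to 0.75 m from the base axis. Payload 7.6 kg.
Tool frame: the origin (TCP) lies on the centre line of the jaws, within the pads' length; the fingertips stand 14 mm ahead of it and the grasp point (between the pads) lies 5 mm behind it (bot.finger_overhang is the distance from the TCP to the fingertips, in m); z points along the fingers, y is the direction in which the jaws open and shut (so a half turn about z gives the same grasp; the last joint's range is limited). The gripper opens to 85 mm and grips with 20 to 120 N. Pads are 22 mm wide; open, the fingers measure 114 mm over their backs; the gripper's body (76 mm by 85 mm) begins 54 mm behind the grasp point. The pads swing forward as they close: fully open they stand 13 mm farther back than shut.
Start: joints at [-1.293, 0.052, 1.401, -0, 1.689, -0.07], TCP at [0.179, -0.494, 0.245] pointing down, gripper open.
Joint ranges: [-2.9, 2.9], [-0.91, 2.17], [0.12, 2.37], [-1.06, 4.2], [0.26, 2.73], [-2.93, 2.93]. Speed limits (rad/s): [2.57, 2.57, 3.01, 3.14, 3.14, 3.14].

INTERFACE

Orientations are given as a unit quaternion [x, y, z, w].
In Python, from cell import bot gives the robot as it stands. The module is installed in compiled form; this text tells all that it offers.
- The arm moves only by the tool apply_moves, never from a script. Its argument "motion" is text: rows parted by semicolons, each of 6 numbers parted by spaces: the shift along the world's x, y, z in m, then the turn, a rotation vector about the world's x, y, z in degrees. A call has 1 to 20 rows; each row shifts and turns the commanded pose from where the row before left it; what a row does not reach is not made up. A row lasts 1/12 s, in which the tool goes at most 41.7 mm and 7.16 degrees, less where a joint would pass 70% of its speed; a pose out of reach is approached as far as the arm can. A call with a gripper value outside its range is refused whole. "claw" is the finger opening in m, from 0 to 0.0854, set as the call begins (left out, the last holds). The fingers move at their own pace and stop on an object; "force" is the grip in N (left out, the last holds). Time passes only in rows, so rows that do not move let the fingers close. It gives the time, the measured TCP pose, the force and the opening at its end, in the units of the state.
- bot.read_state(): the state, without advancing time (a new reading comes with each control period).
- bot.capture(name): name is "scene" or "side" or "wrist"; returns a dict with "img" (420x560x3 uint8, red, green, blue), "intrinsics" (3x3 intrinsics, pixels), "camera_from_world" (4x4, takes a point from world to camera coordinates). Camera axes: x right, y down, z forward; pixel columns grow to the right and rows downward; lengths in m; the calibration is good to about 2 mm. The wrist camera is an equidistant fisheye: a pixel r from the principal point sees the ray r / f radians off the axis. A picture is of the moment at which its call begins. There is no depth.
- bot.job_done(): hands the job in, once; it reports no verdict.
The state is a dict: "time_s": time; "joint_pos": joint angles; "joint_vel": joint speeds; "joint_efforts": joint torques, N m; "tcp_pos": TCP position; "ee_rot": TCP orientation; "ft_force": force on the tool from outside, world axes, zero at the start; "torque": the same for the moment, N m; "width": opening from 0.0 (shut) to 1.0 (fully open).
Only numpy, scipy, OpenCV 4.12 (cv2) and the standard library are available. Lean on these libraries where they do the work, as an engineer would, in place of code of your own. Each camera call takes 0.05 s, during which the arm holds its last target.

TASK

Let the waiting steel ball into the test chamber: press the chamber's pedal down until the lid comes up against its open stop and the ball has rolled into the well, keep the pedal pressed firmly but not hard against that stop for about a second so that the chamber registers the drop, then ease the pedal slowly all the way back up so that the lid comes down under control and closes without falling, and let go. Open the lid with the pedal only: do not touch the lid or the ball, and leave the things standing around it where they are.

Things in the scene. Friction and masses are not known exactly. Their poses are not given: they have to be found in the camera images.
- chamber: White bench chamber 150 x 160 mm, 130 mm high (160 with the lid), fixed. Origin: centre of its underside; z up; -x its front, the pedal side, towards the robot; +y its left, with an aluminium ball chute; -y its right, where the steel linkage runs 88 to 102 mm from the middle.
- pedal_pad (a point): Centre of the upper face of the pedal's black ribbed rubber pad, 50 mm (front to back) x 56 mm wide. At rest about 108 mm above the bench, 133 mm in front of the chamber wall, sloping 0.2 rad up towards the robot; x, y along the pad, z out of its face. The pad is sprung: it sinks into the lever 1 mm per 8 N (5 mm at most), and this point with it.
- pedal (a joint): Angle (rad) of the steel lever, pad 130 mm from the shaft: 0 = up at rest, + = pressed. Sprung upward. First free play of 2 to 17 mm at the pad, set differently each time by a screw, lid still; then about 40 mm of travel lift the lid (4 to 12 N in all); then the lid meets its stop and the force climbs steeply. The stop's depth is not known: feel for it.
- lid (a joint): Opening angle (rad) of the white lid, a 120 x 110 x 30 mm block hinged at its rear edge: 0 = shut, 0.90 = at its open stop. Only the pedal holds it up; let go, it falls. Closing it must not turn faster than 1.5 rad/s, about 50 mm/s of upward motion at the pad; 15 mm/s is comfortable.
- lid_edge (a point): Middle of the lid's upper front edge, 160 mm above the bench when shut; it rises as the lid opens.
- ball_center (a point): Centre of the steel ball, 24 mm in diameter, 56 g. At the start it lies in the chute on the chamber's left, leaning on the side of the shut lid; when the lid has risen it rolls under it into the well by itself.
- well (a point): Centre of the floor of the well under the lid: a square pit 80 x 80 mm, its floor 60 mm above the bench and 70 mm below the chamber's top. The ball's centre is 12 mm above this floor when it lies in the well.
- tape_roll: Bystander: loose pale paper roll, 76 mm across, 25 mm high, lying flat; origin under its centre.
- beaker: Bystander: loose glass beaker, 68 mm across, 85 mm high; origin under its centre.
- jar: Bystander: loose brown glass jar with white cap, 56 mm across, 75 mm high; origin under its centre.
- pedal_shaft (a point): Middle of the pedal's level hinge shaft, 60 mm above the bench, 10 mm before the chamber's front wall; y lies along the shaft. Press with 18 to 24 N once the stop is felt: the chamber registers the drop only from 15 N at the pad with the lid at its stop, and more than 28 N bends the linkage.
Mind the look-alikes: they are no part of the job. What is shaped like the part that bears ball_center but pink is not meant.

How it is judged:
On the way:
1. lid against its open stop, the pedal pressed firmly (15 to 28 N) and the ball in the well (value of joint lid above 0.86 rad and contact force between the fingers and pedal above 15 N and horizontal distance between ball_center and well below 0.045 m and z of ball_center in the frame of well below 0.03 m), for 0.5 s.
At the end, for the whole second after the job is handed in: The ball lies in the well (its centre within 45 mm of the well's middle sideways and under 30 mm above its floor), the lid is shut (under 0.03 rad) and the pedal is back up (under 0.03 rad) (value of joint each of lid, pedal below 0.03 rad and horizontal distance between ball_center and well below 0.045 m and z of ball_center in the frame of well below 0.03 m); the robot touches nothing.
It fails at once if the pedal was pressed with more than 28 N (contact force between any of the fingers, the arm and pedal above 28 N).
It fails at once if the lid was let fall (closing faster than 1.5 rad/s) (velocity of joint lid below -1.5 rad/s).
It fails at once if the robot touched the lid (contact force between any of the fingers, the arm and lid above 0.5 N).
It fails at once if the robot touched the ball (contact force between any of the fingers, the arm and ball above 0.2 N).
It fails at once if a bystander was moved by more than 30 mm (distance of any of tape_roll, beaker, jar from where it was at the start of the episode above 0.03 m).
It also fails if it takes over 61 s, if anything falls off the work surface, if the arm or the gripper's body presses on something with over 40 N, if the wrist force passes 120 N, or if a joint passes its speed limit or range.

## Working session

There is one attempt and no reset: what is moved stays moved. The work goes in short steps, Python scripts to look and compute and a tool call to move; the robot and the scene stay as the last step left them, time stands still between calls to the robot, and variables do not carry over. Pictures are saved under pics/ and viewed, and the job is handed in when it is done.

Besides the shell and the picture viewer there is one more tool, called after "Request:" as name(argument=value, ...), one argument or row to a line, values as JSON. apply_moves: Moves the arm, as the interface text tells. Its arguments: {"type":"object","properties":{"motion":{"type":"string"},"claw":{"type":"number"},"force":{"type":"number"}},"required":["motion"]}

```bash
mkdir -p pics; python3 - <<'E'
from cell import bot
import cv2,pickle
s=bot.read_state();print(s)
d={}
for n in("scene","side","wrist"):
    c=bot.capture(n);d[n]=c;cv2.imwrite(f"pics/{n}0.png",c["img"][:,:,::-1]);print(n,c["intrinsics"],c["camera_from_world"])
pickle.dump(d,open("c0.pkl","wb"))
E
```

```text
{'time_s': 0.0, 'joint_pos': array([-1.29333067e+00,  5.28410607e-02,  1.40176933e+00,  2.84307024e-05,
        1.68857034e+00, -7.03221289e-02]), 'joint_vel': array([ 9.28033091e-04,  2.51186041e-03, -2.61625449e-04,  2.59662930e-05,
        1.10435893e-03,  6.54365340e-04]), 'joint_efforts': array([-8.56856477e-04, -3.81663430e+01, -3.60185158e+01, -1.18167168e-04,
        6.09530558e-03, -5.19026827e-06]), 'tcp_pos': array([ 0.17886973, -0.4932877 ,  0.24444763]), 'ee_rot': array([ 9.84917921e-01,  1.73020397e-01, -6.80505953e-05, -7.91244268e-04]), 'ft_force': array([ 0.24055406, -0.32243053, -0.31895903]), 'torque': array([ 0.03273431,  0.04931491, -0.04701426]), 'width': 0.999616439719582}
scene [[400.06925053   0.         270.14928051]
 [  0.         400.06925053 214.98448443]
 [  0.           0.           1.        ]] [[ 0.12473554  0.99214062  0.00990103 -0.11248095]
 [ 0.64732438 -0.07381324 -0.75863216 -0.31737736]
 [-0.75193895  0.10103757 -0.65144395  1.45108616]
 [ 0.          0.          0.          1.        ]]
side [[406.26091202   0.         271.14414911]
 [  0.         406.26091202 209.4184871 ]
 [  0.           0.           1.        ]] [[-0.85188468 -0.52357375 -0.01276787  0.5373127 ]
 [-0.3429591   0.57610726 -0.74194304  0.26075226]
 [ 0.39581756 -0.62767106 -0.67034133  0.61532461]
 [ 0.          0.          0.          1.        ]]
wrist [[325.1922621    0.         279.75438952]
 [  0.         325.1922621  207.76899057]
 [  0.           0.           1.        ]] [[ 0.33997448 -0.9404336  -0.00141407 -0.52465126]
 [-0.90131128 -0.32625989  0.28494291 -0.03759003]
 [-0.26843124 -0.0955988  -0.95854345  0.37910706]
 [ 0.          0.          0.          1.        ]]
```

View pics/scene0.png

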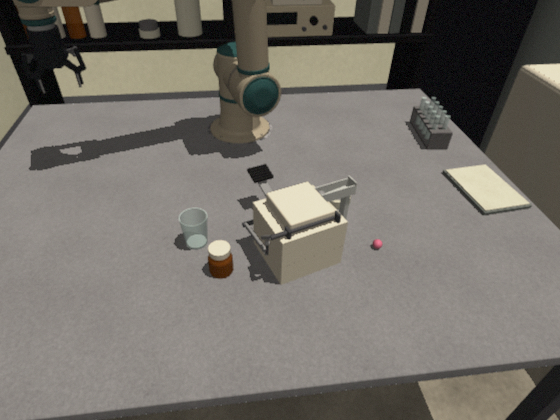

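View pics/side0.png

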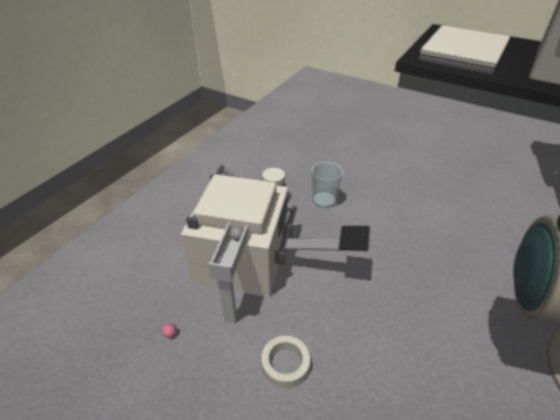

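View pics/wrist0.png

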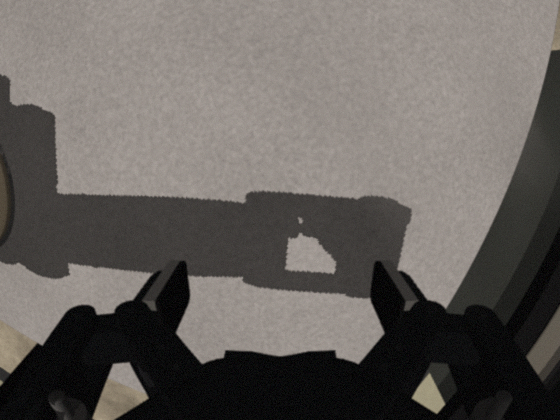

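The scene view shows the pad at about (261,173) and the chamber at (300,230), with the beaker at (195,228) and jar at (220,260). In the side view the pad is at (355,238), the ball in the chute at (236,232) and the tape roll at (286,361). The pink ball, at scene (377,244), is the decoy. Next I'll measure the pad.

```bash
cat > h.py <<'E'
import numpy as np,cv2
def ray(c,uv):
    K,T=c["intrinsics"],c["camera_from_world"];R,t=T[:3,:3],T[:3,3]
    return -R.T@t, R.T@np.linalg.solve(K,[uv[0],uv[1],1])
def onz(c,uv,z):
    o,d=ray(c,uv);return o+d*(z-o[2])/d[2]
def tri(a,ua,b,ub):
    P=[c["intrinsics"]@c["camera_from_world"][:3] for c in(a,b)]
    X=cv2.triangulatePoints(P[0],P[1],np.array(ua,float),np.array(ub,float))[:,0];X=X[:3]/X[3]
    return X
def proj(c,X):
    p=c["camera_from_world"][:3]@np.append(X,1);p=c["intrinsics"]@p;return p[:2]/p[2]
E
python3 - <<'E'
import pickle,cv2,numpy as np
from h import *
d=pickle.load(open("c0.pkl","rb"))
cs={}
for n,(x0,y0,x1,y1) in dict(scene=(240,158,285,190),side=(335,220,378,258)).items():
    im=d[n]["img"];g=im.max(2)[y0:y1,x0:x1]
    m=(g<45).astype(np.uint8)
    k,l,st,ce=cv2.connectedComponentsWithStats(m);i=1+st[1:,4].argmax()
    co=cv2.findContours((l==i).astype(np.uint8),0,1)[0][0]
    r=cv2.minAreaRect(co);M=cv2.moments((l==i).astype(np.uint8),True)
    cs[n]=ce[i]+[x0,y0];q=cv2.approxPolyDP(cv2.convexHull(co),4,True)[:,0]+[x0,y0]
    print(n,st[i],cs[n],q.tolist())
    for p in q: print(onz(d[n],p,.108).round(4))
    cv2.imwrite(f"pics/pad_{n}.png",cv2.resize(im[y0-20:y1+60,x0-40:x1+60,::-1],None,fx=4,fy=4,interpolation=cv2.INTER_CUBIC))
X=tri(d["scene"],cs["scene"],d["side"],cs["side"]);print(X)
for n in cs: print(onz(d[n],cs[n],.108), proj(d[n],X)-cs[n])
E
```

```text
scene [  8   7  25  17 279] [259.84946237 173.24014337] [[265, 165], [272, 177], [254, 181], [248, 169]]
[0.415  0.0462 0.108 ]
[0.4721 0.0577 0.108 ]
[0.4845 0.01   0.108 ]
[ 0.4289 -0.0007  0.108 ]
side [13 16  1  2  2] [348.  236.5] [[348, 237]]
[0.4512 0.0373 0.108 ]
[0.45164268 0.03051852 0.10550243]
[0.45184236 0.02840025 0.108     ] [0.80457009 0.69502701]
[0.45163802 0.03621561 0.108     ] [ 1.16372692 -1.02732762]
```

```bash
python3 - <<'E'
import pickle,cv2,numpy as np
from h import *
d=pickle.load(open("c0.pkl","rb"))
c=d["scene"];
n="side";x0,y0,x1,y1=335,220,378,258
im=d[n]["img"];g=im.max(2)[y0:y1,x0:x1];print(g.min(),np.percentile(g,[5,20,40,60,80]))
t,m=cv2.threshold(g,0,1,cv2.THRESH_OTSU+cv2.THRESH_BINARY_INV)
k,l,st,ce=cv2.connectedComponentsWithStats(m);i=1+st[1:,4].argmax()
co=cv2.findContours((l==i).astype(np.uint8),0,1)[0][0]
q=cv2.approxPolyDP(cv2.convexHull(co),4,True)[:,0]+[x0,y0]
u=ce[i]+[x0,y0];print(t,st[i],u,q.tolist())
for p in q: print(onz(d[n],p,.108).round(4))
X=tri(c,[259.85,173.24],d[n],u);print(X,proj(c,X)-[259.85,173.24],proj(d[n],X)-u)
a=cv2.resize(im[160:330,160:380,::-1],None,fx=3.5,fy=3.5,interpolation=cv2.INTER_CUBIC);cv2.imwrite("pics/zs.png",a)
a=cv2.resize(c["img"][150:290,170:370,::-1],None,fx=4,fy=4,interpolation=cv2.INTER_CUBIC);cv2.imwrite("pics/zc.png",a)
E
```

```text
43 [ 46.  49.  72. 131. 137.]
92.0 [  4   6  31  25 722] [354.13019391 238.09141274] [[368, 226], [367, 250], [339, 249], [342, 226]]
[ 0.4318 -0.0056  0.108 ]
[0.412  0.0489 0.108 ]
[0.4528 0.0707 0.108 ]
[0.4711 0.0178 0.108 ]
[0.44284415 0.02905143 0.10203556] [-0.09897186 -0.08701024] [-0.1457722   0.12811327]
```

View pics/zs.png

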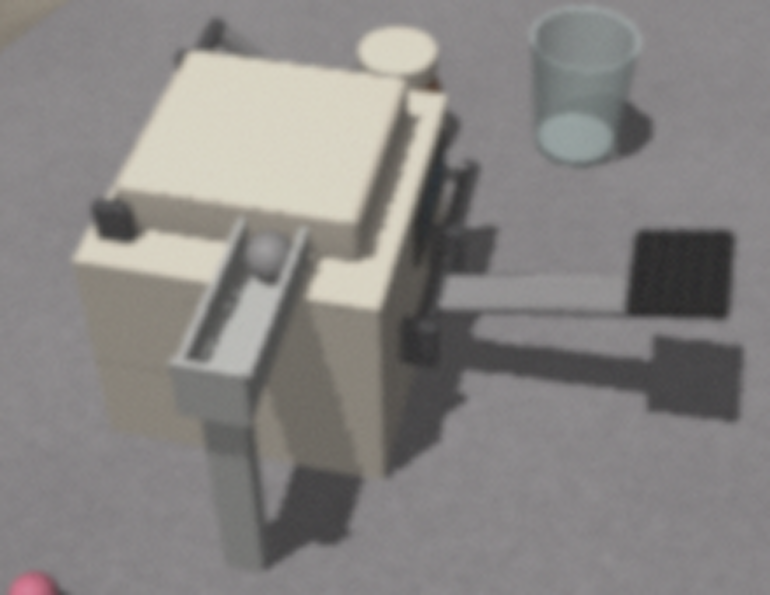

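View pics/zc.png

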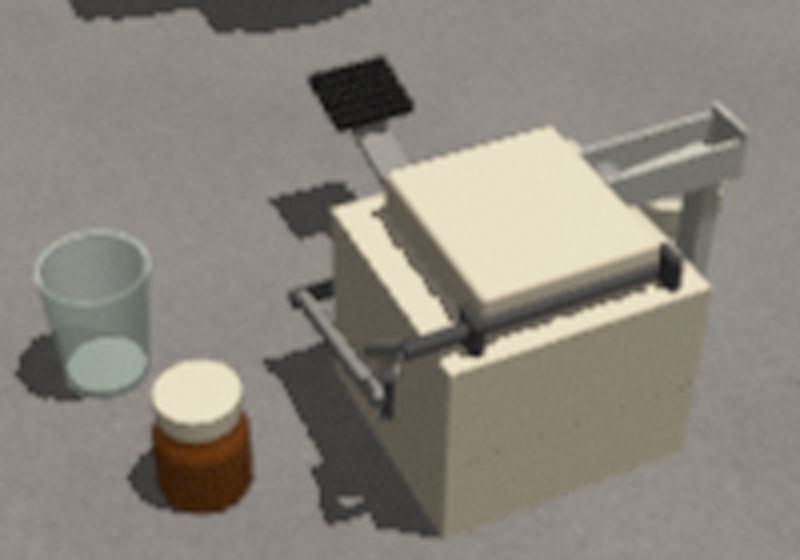

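```bash
python3 - <<'E'
import pickle
from h import *
d=pickle.load(open("c0.pkl","rb"));c=d["scene"];s=d["side"]
for n,p in dict(RB=(347,222),RR=(282.5,241.3),RF=(253,202.5)).items(): print("scene",n,onz(c,p,.13).round(4))
for n,p in dict(LB=(181.6,234.3),LF=(269.3,246),RF=(287.7,187)).items(): print("side",n,onz(s,p,.13).round(4))
for th in (.17,.2,.23):
  u=np.array([np.cos(th),np.sin(th),0])
  print(th)
# pad plane check: front/back edge heights .108 +-5mm
for p,z in (((265,165),.113),((248,169),.113),((272,177),.103),((254,181),.103)): print(onz(c,p,z).round(4))
for p,z in (((368,226),.113),((367.5,248),.113),((339,248),.103),((342,226),.103)): print(onz(s,p,z).round(4))
for p in ((286,361),): print("tape",onz(s,p,.012))
print("beaker",onz(c,(195,240),0),"jar",onz(c,(220.5,271),0))
E
```

```text
scene RB [0.6883 0.1937 0.13  ]
scene RR [0.7313 0.0457 0.13  ]
scene RF [ 0.5982 -0.0027  0.13  ]
side LB [0.6846 0.1943 0.13  ]
side LF [0.5452 0.1417 0.13  ]
side RF [ 0.5949 -0.0045  0.13  ]
0.17
0.2
0.23
[0.4225 0.0453 0.113 ]
[ 0.4363 -0.0012  0.113 ]
[0.4651 0.0587 0.103 ]
[0.4776 0.0106 0.103 ]
[ 0.4305 -0.0005  0.113 ]
[0.4119 0.0489 0.113 ]
[0.4552 0.0642 0.103 ]
[0.4728 0.0129 0.103 ]
tape [0.45366948 0.24352213 0.012     ]
beaker [ 0.57056941 -0.14901544  0.        ] jar [ 0.68130922 -0.08859256  0.        ]
```

The chamber yaw is about 0.345 rad, its centre is at (0.640, 0.095) and the front wall middle is at (0.570, 0.069). That predicts the pad at (0.4455, 0.024); direct sightings give (0.446, 0.029), so they agree. The tool x already lies at yaw 0.348, so no turn is needed. I'll move above the pad with the fingers shut.

Request:
apply_moves(
  motion="0.0133 0.026 0 0 0 0;0.0133 0.026 0 0 0 0;0.0133 0.026 0 0 0 0;0.0133 0.026 0 0 0 0;0.0133 0.026 0 0 0 0;0.0133 0.026 0 0 0 0;0.0133 0.026 0 0 0 0;0.0133 0.026 0 0 0 0;0.0133 0.026 0 0 0 0;0.0133 0.026 0 0 0 0;0.0133 0.026 0 0 0 0;0.0133 0.026 0 0 0 0;0.0133 0.026 0 0 0 0;0.0133 0.026 0 0 0 0;0.0133 0.026 0 0 0 0;0.0133 0.026 0 0 0 0;0.0133 0.026 0 0 0 0;0.0133 0.026 0 0 0 0;0.0133 0.026 0 0 0 0;0.0133 0.026 0 0 0 0",
  claw=0,
  force=60,
)

```text
time_s: 1.82
tcp_pos: [0.4453, 0.0279, 0.2451]
ee_rot: [0.985, 0.173, -0.0, 0.0]
ft_force: [0.7, -1.0, 0.6]
width: -0.001
```

Request:
apply_moves(
  motion="0 0 -0.02 0 0 0;0 0 -0.02 0 0 0;0 0 -0.02 0 0 0;0 0 -0.02 0 0 0;0 0 0 0 0 0;0 0 0 0 0 0",
)

```text
time_s: 2.32
tcp_pos: [0.4444, 0.0265, 0.1648]
ee_rot: [0.985, 0.173, -0.001, -0.0]
ft_force: [1.2, 0.7, 0.5]
width: -0.001
```

```bash
python3 - <<'E'
from cell import bot
import cv2,pickle
d={}
for n in("scene","side","wrist"):
    c=bot.capture(n);d[n]=c;cv2.imwrite(f"pics/{n}1.png",c["img"][:,:,::-1])
cv2.imwrite("pics/zs1.png",cv2.resize(d["side"]["img"][150:320,200:420,::-1],None,fx=3.5,fy=3.5,interpolation=cv2.INTER_CUBIC))
pickle.dump(d,open("c1.pkl","wb"));s=bot.read_state();print(s["time_s"],s["tcp_pos"],s["ee_rot"],s["ft_force"],s["width"],d["wrist"]["camera_from_world"].tolist(),bot.finger_overhang)
E
```

```text
2.4667 [0.4456841  0.02635337 0.16699371] [9.84925056e-01 1.72976471e-01 1.29636229e-03 3.06186823e-04] [-0.18815923 -0.62869306 -0.06315949] 0.004051317400455789 [[0.3398772618535205, -0.9404694824890476, 0.0007741974792152145, -0.1270064717523354], [-0.9020105408974086, -0.3257453190343936, 0.28331426232568335, 0.3950331818023216], [-0.26619622646633906, -0.09699041001029154, -0.9590268136924627, 0.42492388144380167], [0.0, 0.0, 0.0, 1.0]] 0.014
```

View pics/zs1.png

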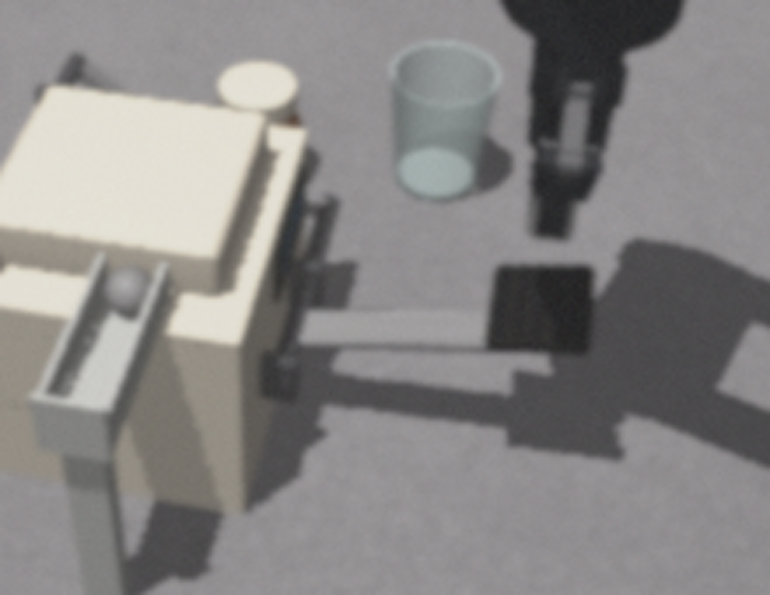

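View pics/wrist1.png

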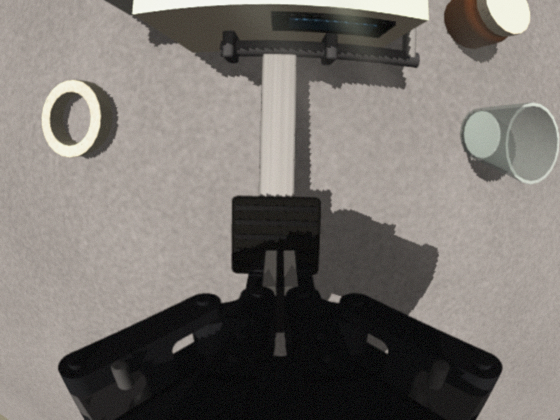

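Wrist view: the pad spans columns 232–320 and rows 197–272, and the shut fingers are centred at column 281. I'll cast the fisheye rays onto the pad's height.

```bash
python3 - <<'E'
import pickle
from h import *
w=pickle.load(open("c1.pkl","rb"))["wrist"];K,T=w["intrinsics"],w["camera_from_world"]
def f(uv,z):
    v=(np.array(uv)-K[:2,2])/K[0,0];r=np.hypot(*v);d=np.r_[v/r*np.sin(r),np.cos(r)]
    R=T[:3,:3];o=-R.T@T[:3,3];d=R.T@d;return o+d*(z-o[2])/d[2]
P=[f((233,198),.103),f((320,198),.103),f((233,271),.113),f((319,273),.113)]
for p in P: print(p.round(4))
m=np.mean(P,0);print(m)
u=np.array([np.cos(.345),np.sin(.345)]);v=np.array([-u[1],u[0]])
e=np.array([.4455,.0264])-m[:2];print("tcp rel pad along,lat",e@u,e@v)
E
```

```text
[0.4552 0.0602 0.103 ]
[0.4734 0.0098 0.103 ]
[0.4125 0.0457 0.113 ]
[ 0.4297 -0.0062  0.113 ]
[0.44271609 0.02737516 0.108     ]
tcp rel pad along,lat 0.0022900781453136457 -0.0018592052302381743
```

The TCP is over the pad to within about 2 mm, so I'll descend to just above it and feel for contact.

Request:
apply_moves(
  motion="0 0 -0.01 0 0 0;0 0 -0.01 0 0 0;0 0 -0.01 0 0 0;0 0 -0.005 0 0 0;0 0 0 0 0 0;0 0 0 0 0 0",
)

```text
time_s: 2.97
tcp_pos: [0.4447, 0.0264, 0.1299]
ee_rot: [0.985, 0.173, -0.001, -0.0]
ft_force: [-1.1, 0.5, 0.6]
width: 0.0
```

Request:
apply_moves(
  motion="0 0 -0.001 0 0 0;0 0 -0.001 0 0 0;0 0 -0.001 0 0 0;0 0 -0.001 0 0 0;0 0 -0.001 0 0 0;0 0 -0.001 0 0 0",
)

```text
time_s: 3.47
tcp_pos: [0.445, 0.0264, 0.1243]
ee_rot: [0.985, 0.173, 0.0, 0.0]
ft_force: [-0.2, 0.3, -0.3]
width: 0.002
```

Request:
apply_moves(
  motion="0 0 -0.001 0 0 0;0 0 -0.001 0 0 0;0 0 -0.001 0 0 0;0 0 -0.001 0 0 0",
)

```text
time_s: 3.8
tcp_pos: [0.445, 0.0264, 0.1205]
ee_rot: [0.985, 0.173, 0.0, 0.0]
ft_force: [-1.2, -0.3, 3.5]
width: -0.002
```

Request:
apply_moves(
  motion="-0.0003 -0.0001 -0.001 0 0 0;-0.0003 -0.0001 -0.001 0 0 0;-0.0003 -0.0001 -0.001 0 0 0;-0.0003 -0.0001 -0.001 0 0 0;-0.0003 -0.0001 -0.001 0 0 0;-0.0003 -0.0001 -0.001 0 0 0",
)

```text
time_s: 4.3
tcp_pos: [0.4438, 0.0259, 0.1157]
ee_rot: [0.985, 0.173, 0.001, 0.0]
ft_force: [-2.7, 0.5, 11.4]
width: 0.001
```

Request:
apply_moves(
  motion="-0.0003 -0.0001 -0.001 0 0 0;-0.0003 -0.0001 -0.001 0 0 0;-0.0003 -0.0001 -0.001 0 0 0;-0.0003 -0.0001 -0.001 0 0 0;-0.0003 -0.0001 -0.001 0 0 0;-0.0003 -0.0001 -0.001 0 0 0",
)

```text
time_s: 4.8
tcp_pos: [0.442, 0.0253, 0.1097]
ee_rot: [0.985, 0.173, 0.001, 0.0]
ft_force: [-2.3, -0.1, 9.9]
width: 0.0
```

Request:
apply_moves(
  motion="-0.0002 -0.0001 -0.001 0 0 0;-0.0002 -0.0001 -0.001 0 0 0;-0.0002 -0.0001 -0.001 0 0 0;-0.0002 -0.0001 -0.001 0 0 0;-0.0002 -0.0001 -0.001 0 0 0;-0.0002 -0.0001 -0.001 0 0 0",
)

```text
time_s: 5.3
tcp_pos: [0.4406, 0.0248, 0.1035]
ee_rot: [0.985, 0.173, 0.001, 0.0]
ft_force: [-4.5, 1.0, 10.1]
width: 0.001
```

Request:
apply_moves(
  motion="-0.0002 -0.0001 -0.001 0 0 0;-0.0002 -0.0001 -0.001 0 0 0;-0.0002 -0.0001 -0.001 0 0 0;-0.0002 -0.0001 -0.001 0 0 0;-0.0002 -0.0001 -0.001 0 0 0;-0.0002 -0.0001 -0.001 0 0 0",
)

```text
time_s: 5.8
tcp_pos: [0.4394, 0.0244, 0.0974]
ee_rot: [0.985, 0.173, 0.001, -0.0]
ft_force: [-3.1, 2.7, 10.5]
width: 0.002
```

```bash
cat > snap.py <<'E'
import sys
from cell import bot
import cv2
t=sys.argv[1]
c=bot.capture("side")["img"][130:330,130:430,::-1];cv2.imwrite(f"pics/side{t}.png",cv2.resize(c,None,fx=2.6,fy=2.6,interpolation=cv2.INTER_CUBIC))
s=bot.read_state();print(s["time_s"],s["tcp_pos"],s["ft_force"])
E
python3 snap.py 2
```

```text
5.85 [0.43932536 0.02433805 0.09722485] [-3.27298152  1.66117676  7.69433602]
```

View pics/side2.png

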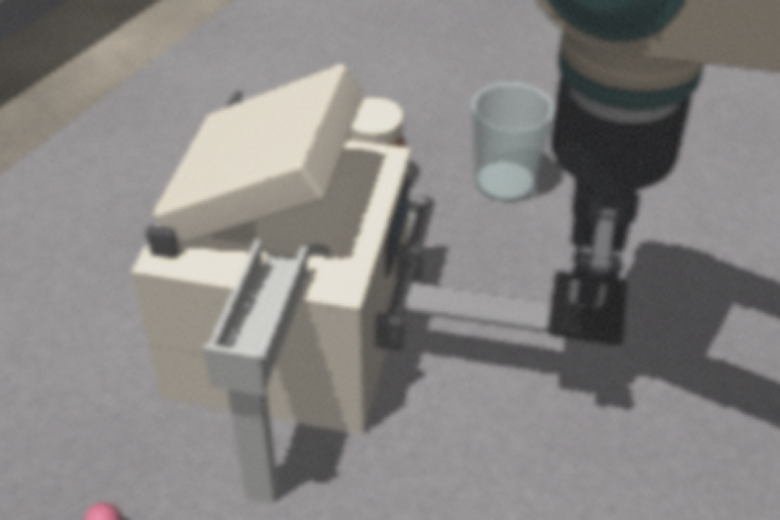

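The lid is about half open and the ball has left the chute. I'll keep pressing and go more slowly near the stop.

Request:
apply_moves(
  motion="-0.0001 0 -0.001 0 0 0;-0.0001 0 -0.001 0 0 0;-0.0001 0 -0.001 0 0 0;-0.0001 0 -0.001 0 0 0;-0.0001 0 -0.001 0 0 0;-0.0001 0 -0.001 0 0 0",
)

```text
time_s: 6.35
tcp_pos: [0.4386, 0.0241, 0.0913]
ee_rot: [0.985, 0.173, 0.0, 0.0]
ft_force: [-5.1, 0.8, 9.9]
width: 0.003
```

Request:
apply_moves(
  motion="-0.0001 0 -0.0008 0 0 0;-0.0001 0 -0.0008 0 0 0;-0.0001 0 -0.0008 0 0 0;-0.0001 0 -0.0008 0 0 0;0 0 0 0 0 0",
)

```text
time_s: 6.77
tcp_pos: [0.4381, 0.024, 0.0879]
ee_rot: [0.985, 0.173, 0.0, 0.0]
ft_force: [-5.1, -0.7, 8.2]
width: -0.001
```

Request:
apply_moves(
  motion="0 0 -0.0006 0 0 0;0 0 -0.0006 0 0 0;0 0 -0.0006 0 0 0;0 0 0 0 0 0",
)

```text
time_s: 7.1
tcp_pos: [0.4379, 0.0239, 0.0859]
ee_rot: [0.985, 0.173, -0.0, 0.0]
ft_force: [-4.7, -0.4, 8.9]
width: -0.003
```

Request:
apply_moves(
  motion="0 0 -0.0006 0 0 0;0 0 -0.0006 0 0 0;0 0 -0.0006 0 0 0;0 0 0 0 0 0",
)

```text
time_s: 7.43
tcp_pos: [0.4378, 0.0239, 0.084]
ee_rot: [0.985, 0.173, -0.0, 0.0]
ft_force: [-5.3, -0.9, 8.5]
width: 0.0
```

Request:
apply_moves(
  motion="-0.0003 -0.0001 -0.0006 0 0 0;-0.0003 -0.0001 -0.0006 0 0 0;-0.0003 -0.0001 -0.0006 0 0 0;-0.0003 -0.0001 -0.0006 0 0 0;0 0 0 0 0 0",
)

```text
time_s: 7.85
tcp_pos: [0.4375, 0.0238, 0.0821]
ee_rot: [0.985, 0.173, 0.001, 0.0]
ft_force: [-2.0, 1.1, 7.3]
width: 0.003
```

Request:
apply_moves(
  motion="-0.0001 0 -0.0006 0 0 0;-0.0001 0 -0.0006 0 0 0;-0.0001 0 -0.0006 0 0 0;-0.0001 0 -0.0006 0 0 0;0 0 0 0 0 0",
)

```text
time_s: 8.27
tcp_pos: [0.4374, 0.0237, 0.0801]
ee_rot: [0.985, 0.173, 0.002, 0.0]
ft_force: [-2.1, 0.3, 9.6]
width: -0.002
```

```bash
python3 snap.py 3
```

```text
8.3167 [0.43737299 0.0237556  0.08010121] [-2.9182824  -0.51396632  9.31284741]
```

View pics/side3.png

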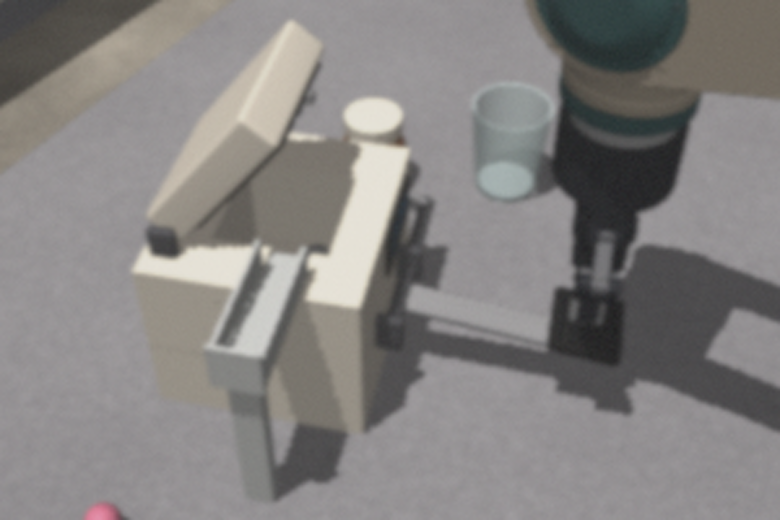

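The lid is near its stop, at roughly 0.8 rad. I'll use small steps now.

Request:
apply_moves(
  motion="0 0 -0.0005 0 0 0;0 0 -0.0005 0 0 0;0 0 0 0 0 0",
)

```text
time_s: 8.57
tcp_pos: [0.4375, 0.0237, 0.0794]
ee_rot: [0.985, 0.173, 0.002, 0.0]
ft_force: [-3.5, -0.0, 12.3]
width: -0.003
```

Request:
apply_moves(
  motion="0 0 -0.0005 0 0 0;0 0 -0.0005 0 0 0;0 0 0 0 0 0",
)

```text
time_s: 8.82
tcp_pos: [0.4375, 0.0238, 0.0788]
ee_rot: [0.985, 0.173, 0.002, 0.0]
ft_force: [-5.2, 1.2, 15.4]
width: -0.003
```

Request:
apply_moves(
  motion="0 0 -0.0005 0 0 0;0 0 -0.0005 0 0 0;0 0 0 0 0 0",
)

```text
time_s: 9.07
tcp_pos: [0.4376, 0.0238, 0.0781]
ee_rot: [0.985, 0.173, 0.002, 0.0]
ft_force: [-6.2, 1.2, 18.4]
width: -0.0
```

Request:
apply_moves(
  motion="0 0 -0.0006 0 0 0;0 0 0 0 0 0;0 0 0 0 0 0",
)

```text
time_s: 9.32
tcp_pos: [0.4377, 0.0238, 0.0778]
ee_rot: [0.985, 0.173, 0.002, 0.0]
ft_force: [-6.6, 0.7, 19.9]
width: 0.006
```

```bash
python3 snap.py 4;python3 - <<'E'
from cell import bot
import cv2
c=bot.capture("scene")["img"][120:300,150:390,::-1];cv2.imwrite("pics/sc4.png",cv2.resize(c,None,fx=3.2,fy=3.2,interpolation=cv2.INTER_CUBIC))
E
```

```text
9.3667 [0.43764891 0.02375578 0.07781848] [-7.4171512   1.06396273 19.24843165]
```

View pics/side4.png

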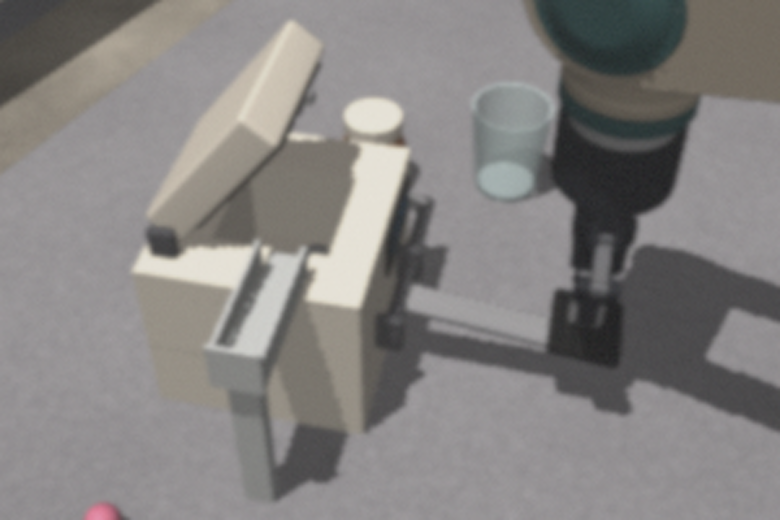

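View pics/sc4.png

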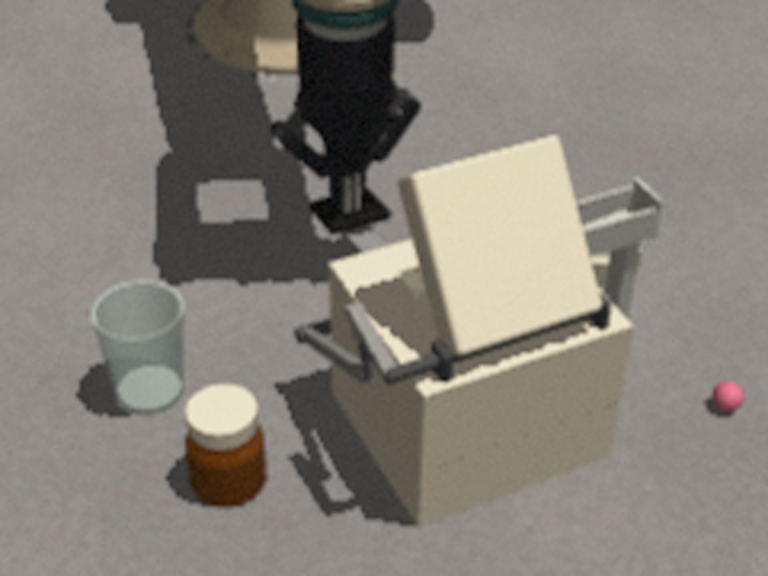

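The lid hasn't moved since the last image while the force climbed, so it is at the stop. The ball is no longer in the chute. I'll hold at about 20 N.

Request:
apply_moves(
  motion="0 0 0 0 0 0;0 0 0 0 0 0;0 0 0 0 0 0;0 0 0 0 0 0;0 0 0 0 0 0;0 0 0 0 0 0;0 0 0 0 0 0;0 0 0 0 0 0;0 0 0 0 0 0",
)

```text
time_s: 10.17
tcp_pos: [0.4376, 0.0238, 0.0778]
ee_rot: [0.985, 0.173, 0.002, 0.0]
ft_force: [-7.4, 0.3, 19.4]
width: -0.003
```

Request:
apply_moves(
  motion="0 0 0 0 0 0;0 0 0 0 0 0;0 0 0 0 0 0;0 0 0 0 0 0;0 0 0 0 0 0;0 0 0 0 0 0;0 0 0 0 0 0;0 0 0 0 0 0;0 0 0 0 0 0",
)

```text
time_s: 10.92
tcp_pos: [0.4376, 0.0238, 0.0778]
ee_rot: [0.985, 0.173, 0.002, 0.0]
ft_force: [-6.6, -0.5, 20.2]
width: -0.003
```

```bash
python3 - <<'E'
from cell import bot
import cv2
c=bot.capture("wrist")["img"];cv2.imwrite("pics/w5.png",c[:,:,::-1])
print(bot.read_state()["ft_force"])
E
```

```text
[-6.2655381   0.45982978 19.04150394]
```

View pics/w5.png

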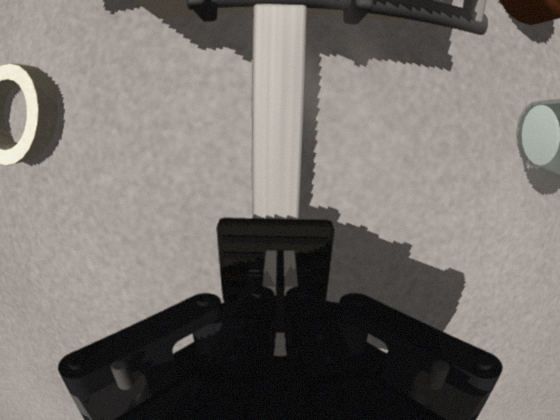

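Held for about 1.6 s at 20 N. Now I'll ease the pedal up at 12 mm/s along the same arc.

Request:
apply_moves(
  motion="0 0 0.001 0 0 0;0 0 0.001 0 0 0;0 0 0.001 0 0 0;0 0 0.001 0 0 0;0.0001 0 0.001 0 0 0;0.0001 0 0.001 0 0 0;0.0001 0 0.001 0 0 0;0.0001 0 0.001 0 0 0;0.0001 0 0.001 0 0 0;0.0001 0 0.001 0 0 0;0.0001 0 0.001 0 0 0;0.0001 0 0.001 0 0 0",
)

```text
time_s: 11.97
tcp_pos: [0.4374, 0.0237, 0.0874]
ee_rot: [0.985, 0.173, 0.0, 0.0]
ft_force: [3.3, 1.1, 4.0]
width: 0.001
```

Request:
apply_moves(
  motion="0.0001 0 0.001 0 0 0;0.0001 0 0.001 0 0 0;0.0001 0 0.001 0 0 0;0.0001 0 0.001 0 0 0;0.0001 0 0.001 0 0 0;0.0001 0 0.001 0 0 0;0.0002 0.0001 0.001 0 0 0;0.0002 0.0001 0.001 0 0 0;0.0002 0.0001 0.001 0 0 0;0.0002 0.0001 0.001 0 0 0;0.0002 0.0001 0.001 0 0 0;0.0002 0.0001 0.001 0 0 0",
)

```text
time_s: 12.97
tcp_pos: [0.4389, 0.0241, 0.0994]
ee_rot: [0.985, 0.173, -0.0, 0.0]
ft_force: [0.9, 1.8, 5.7]
width: 0.0
```

```bash
python3 snap.py 6
```

```text
13.0167 [0.43902321 0.02411662 0.09960672] [0.31970833 0.83882031 7.44815051]
```

View pics/side6.png

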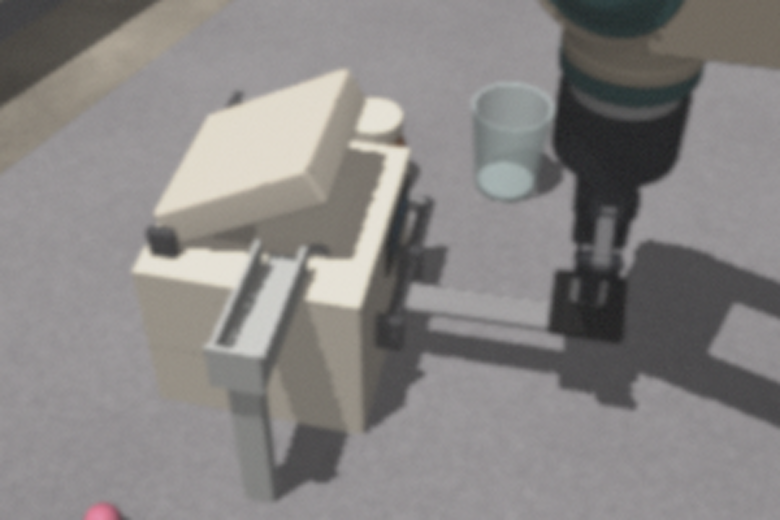

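The lid is following the pedal down. I'll continue the same way.

Request:
apply_moves(
  motion="0.0002 0.0001 0.001 0 0 0;0.0002 0.0001 0.001 0 0 0;0.0002 0.0001 0.001 0 0 0;0.0002 0.0001 0.001 0 0 0;0.0002 0.0001 0.001 0 0 0;0.0002 0.0001 0.001 0 0 0;0.0003 0.0001 0.001 0 0 0;0.0003 0.0001 0.001 0 0 0;0.0003 0.0001 0.001 0 0 0;0.0003 0.0001 0.001 0 0 0;0.0003 0.0001 0.001 0 0 0;0.0003 0.0001 0.001 0 0 0",
)

```text
time_s: 14.02
tcp_pos: [0.4417, 0.0251, 0.1114]
ee_rot: [0.985, 0.173, -0.0, 0.0]
ft_force: [-0.3, -0.3, 6.7]
width: 0.001
```

Request:
apply_moves(
  motion="0.0003 0.0001 0.001 0 0 0;0.0003 0.0001 0.001 0 0 0;0.0003 0.0001 0.001 0 0 0;0.0003 0.0001 0.001 0 0 0;0.0003 0.0001 0.001 0 0 0;0.0003 0.0001 0.001 0 0 0;0 0 0.001 0 0 0;0 0 0.001 0 0 0;0 0 0.001 0 0 0;0 0 0.001 0 0 0;0 0 0.001 0 0 0;0 0 0.001 0 0 0",
)

```text
time_s: 15.02
tcp_pos: [0.4433, 0.0259, 0.1226]
ee_rot: [0.985, 0.173, -0.001, -0.0]
ft_force: [1.1, 0.2, 0.9]
width: -0.002
```

Request:
apply_moves(
  motion="0 0 0.002 0 0 0;0 0 0.005 0 0 0;0 0 0.01 0 0 0;0 0 0.015 0 0 0;0 0 0.02 0 0 0;0 0 0.02 0 0 0;0 0 0.01 0 0 0;0 0 0 0 0 0;0 0 0 0 0 0;0 0 0 0 0 0;0 0 0 0 0 0;0 0 0 0 0 0",
)

```text
time_s: 16.02
tcp_pos: [0.4433, 0.026, 0.204]
ee_rot: [0.985, 0.173, -0.001, -0.0]
ft_force: [0.1, 0.3, -0.9]
width: 0.003
```

```bash
python3 snap.py 7; python3 - <<'E'
from cell import bot
import cv2
c=bot.capture("scene")["img"][120:300,150:390,::-1];cv2.imwrite("pics/sc7.png",cv2.resize(c,None,fx=3.2,fy=3.2,interpolation=cv2.INTER_CUBIC))
E
```

```text
16.0667 [0.44342068 0.0260241  0.20422256] [ 0.130513    0.18639567 -0.11567369]
```

View pics/side7.png

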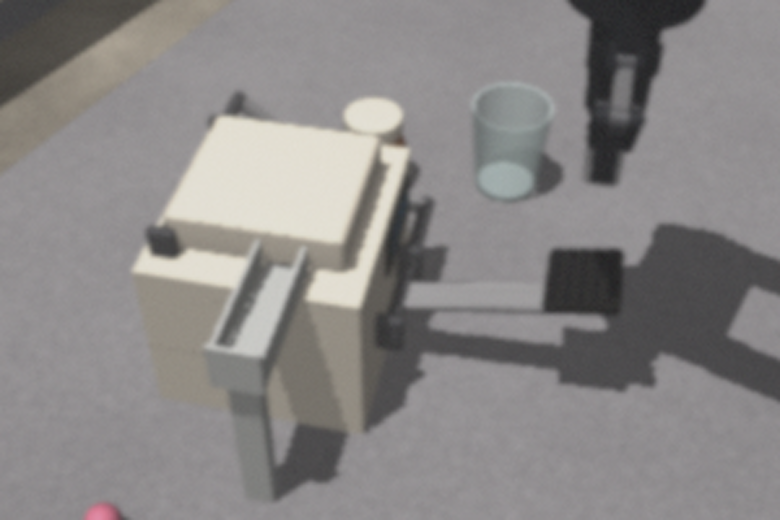

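View pics/sc7.png

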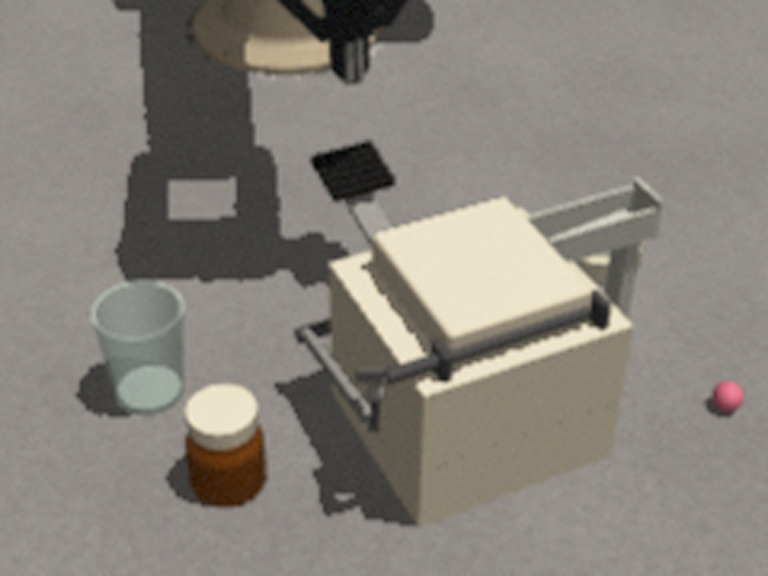

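The lid is shut, the pad is back at its starting pixels and the chute is empty. The bystanders haven't moved and the robot is clear, so I'll hand in.

```bash
python3 -c "
from cell import bot
print(bot.job_done())"
```

```text
the job is handed in; nothing more can be done
None
```

The job is done and handed in at about 16 s of the 61 s allowed; no verdict is reported.

- **Pressing:** With the fingers shut, I pressed the pedal along its arc. I felt the stop about 43 mm below first contact. I held it there for about 1.6 s at 19–20 N vertical (about 21 N in total).
- **Release:** I eased the pedal up at about 12 mm/s with the force still on it, until contact ended near its rest height. Then I lifted the fingers clear.
- **Last checks:** The images show the lid shut, the pedal at its starting position, the ball gone from the chute, and the beaker and jar in place. The force reading is about zero.
- **Not checked:** The ball is hidden in the closed well, so I inferred that it is there from the empty chute; I never saw it lying there. The tape roll was outside the final pictures, but nothing came near it.
- **Disagreement:** The two fixed cameras placed the pad up to about 8 mm apart. The wrist view and the chamber geometry settled it, and the fingers landed on the pad.

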